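Lay a casting down in its cradle

ROBOT

A 6-joint arm with a two-finger parallel gripper is mounted at the origin on a cart in front of the work surface, level with it; the furniture and walls round the work are solid. World frame = base frame: x ahead of the robot, y to its left, z up, the work surface at z = 0. Lengths are in mm, angles in degrees, forces in N, time in s.
With the tool pointing down it reaches from about 350 to 875 mm from the base axis. Payload 15.5 kg.
Tool frame: the origin (TCP) lies at the very end of the fingers, on their centre line; the grasp point (between the pads) lies 19 mm behind it (grip_depth is the distance from the TCP to the grasp point, in mm); z points along the fingers, y is the line along which they close (so a half turn about z gives the same grasp; the last joint's range is limited). The gripper opens to 85 mm and grips with 20 to 120 N. Pads are 22 mm wide; open, the fingers measure 114 mm over their backs; the gripper's body (76 mm by 85 mm) begins 54 mm behind the grasp point. The pads swing forward as they close: fully open they stand 13 mm farther back than shut.
Start: joints at [-73.081, 28.281, 77.091, -0, 74.628, -5.472], TCP at [238.081, -577.879, 205.177] pointing down, gripper open.
Joint ranges: [-166.48, 166.48], [-47.26, 123.95], [12.59, 153.08], [-70.14, 250.14], [6.76, 159.57], [-176.63, 176.63]. Speed limits (degrees/s): [108.29, 108.29, 147.25, 172.46, 172.46, 172.46].

INTERFACE

Orientations are given as [roll, pitch, yaw] about the fixed x, y, z axes, in that order (R = Rz(yaw) Ry(pitch) Rx(roll)).
In Python, from workcell import * gives the robot as it stands.
- The arm moves only by the tool arm_command, never from a script. Its argument "targets" is a list that holds one entry, the list of rows, each a list of 4 numbers: the shift along the tool's x, y, z in mm, then the turn about the tool's z in rad. In form: [[[tx, ty, tz, turn], ...]]. A call has 1 to 12 rows; each row is the pose to reach, as a shift and turn from the pose commanded when the call began, along the tool's axes at that moment; what a row does not reach only later rows make up. A row lasts 1/8 s, in which the tool goes at most 62.5 mm and 10.7 degrees, less where a joint would pass 70% of its speed; a pose out of reach is approached as far as the arm can. A call with a gripper value outside its range is refused whole. "grip" is the opening, from 0 (shut) to 1 (fully open), set as the call begins (left out, the last holds). The fingers move at their own pace and stop on an object; the grip force is fixed at half the most. Time passes only in rows, so rows that repeat a pose let the fingers close. It gives the time, the measured TCP pose, the force, the opening and the grip force at its end, in the units of the state.
- state(): the state, without advancing time (a new reading comes with each control period).
- read_camera(name): name is "side" or "top" or "wrist"; returns a dict with "color" (384x512x3 uint8, red, green, blue), "depth" (384x512 float32, mm along the optical axis (not along the pixel's ray), 0 where there is no reading), "camera_matrix" (3x3 intrinsics, pixels), "k1" (the pictures are not rectified: a ray, as slopes to the right and down, at radius r is drawn at 1 + k1 r^2 times it, then the intrinsics apply), "extrinsics" (4x4, takes a point from world to camera coordinates). Camera axes: x right, y up, looking along -z (the intrinsics and any distortion apply to the point x, -y, -z); pixel columns grow to the right and rows downward; lengths in mm; the calibration is good to about 2 mm. A picture is of the moment at which its call begins.
- finish_job(): hands the job in; it is judged then, once.
The state is a dict: "time_s": time; "joints": joint angles; "qvel": joint speeds; "effort": joint torques, N m; "eef_pos": TCP position; "tool_rot": TCP orientation; "force": force on the tool from outside, world axes, zero at the start; "torque": the same for the moment, N m; "finger_gap": finger opening in mm; "gripper_force": force on a finger pad.
Only numpy, scipy, OpenCV 4.12 (cv2) and the standard library are available. Lean on these libraries where they do the work, as an engineer would, in place of code of your own. Each camera call takes 0.05 s, during which the arm holds its last target. There are 200 camera calls.

TASK

One casting stands upright on the end of the wooden cradle. With the fingertips alone, push it near its top so that it tips over and lies on its side in the trough, its top towards the end stop; then gently push on its foot until its top end is fully home against the stop. Do not pinch, lift or carry it, and leave everything else on the table where it stands.

Things in the scene. Friction and masses are not known exactly. Their poses are not given: they have to be found in the camera images.
- cradle: Fixed wooden cradle: plywood board 236 x 98 x 8 mm (x -36 to 200, y -49 to 49 mm), two side strips forming a trough, upright end stop. Origin: at table level below the middle of the place where the casting stands; x along the trough to the stop, y to its left, z up. Strips: x 46 to 187 mm, inner faces from y = +-24 mm at the board leaning out to +-40, top z = 51; none beside the standing place.
- stop_face (a point): Middle of the stop's face that looks down the trough: x = 187, y = 0, z = 38 mm of the cradle (38 mm is also the axis height of a casting lying in the trough). The stop is 90 mm wide; its top is 64 mm above the table.
- casting: The casting to lay down, the only one on the cradle: tan dimpled solid resin cylinder, 60 mm across, 122 mm high, 0.15 to 0.3 kg. Origin: centre of its foot, at the start on the board's top (z = 8 mm) within 8 mm of the cradle's origin; z is its axis from foot to top.
- casting_mid (a point): Point on the casting's axis 61 mm above its foot. Pushed slowly towards the stop at 90 to 110 mm above the table, the casting pivots on its foot's front edge, passes balance after some 30 to 50 mm of push and falls by itself into the trough; this point sinks from 69 to about 38 mm above the table.
- casting_top (a point): Centre of the casting's top end, on its axis, 122 mm above its foot. After tipping it lies 20 to 50 mm short of the stop. The lying casting is 68 mm high above the table and slides along the trough under 1 to 4 N on its foot.
- near_casting: Bystander: another casting of the same kind, 60 mm across, 125 mm high, standing on the table to the right of the trough, its axis about 115 mm from the trough's middle line. Origin: centre of its foot. Leave it standing where it is.
- left_casting: Bystander: a third casting, 60 mm across, 124 mm high, standing far left behind the cradle's end. Origin: centre of its foot.
- pot: Bystander: dark round pot with lid, 63 mm across, 70 mm high, far left, beside the third casting. Origin: centre of its underside.
- tin: Bystander: round tin, 68 mm across, 77 mm high, at the left near the front edge. Origin: centre of its underside.
- cup: Bystander: white plastic cup, 70 mm across, 82 mm high, light (30 g), left of the tin. Origin: centre of its underside.
- marker: Bystander: marker pen 130 mm long, 18 mm thick, lying along the front edge of the table. Origin: centre of its underside.
Not all that is in view belongs to the job. What is shaped like the casting but turquoise is not meant.

How it is judged (in metres and radians):
On the way:
1. the casting has been tipped over and lies on its side along the trough (angle between the z axis of casting and the x axis of cradle, either way round below 0.15 rad and height (world z) of casting_mid below 0.05 m), for 0.1 s.
At the end, for the whole second after the job is handed in: The casting lies at rest in the trough, its axis within 0.15 rad of the trough's direction and within 12 mm of its middle line, its middle no more than 47 mm above the table, the centre of its top end within 6 mm of the stop's face (angle between the z axis of casting and the x axis of cradle, either way round below 0.15 rad and x of casting_top in the frame of stop_face between -0.006 and 0.006 m and y of casting_mid in the frame of cradle between -0.012 and 0.012 m and height (world z) of casting_mid below 0.047 m and linear speed of casting below 0.02 m/s and angular speed of casting below 0.2 rad/s); the robot touches nothing.
It fails at once if the casting is lifted: its middle rises more than 20 mm above its standing height (height (world z) of casting_mid above 0.089 m).
It fails at once if the casting is lifted out of the trough after it has been tipped (angle between casting's own z axis and vertical above 1.4 rad and height (world z) of casting_mid above 0.062 m).
It fails at once if the casting is pinched or pushed with more than 60 N (contact force between the fingers and casting above 60 N).
It fails at once if the casting leaves the cradle sideways or backwards (y of casting_mid in the frame of cradle above 0.06 m or y of casting_mid in the frame of cradle below -0.06 m or x of casting_mid in the frame of cradle below -0.06 m).
It fails at once if another thing on the table is moved by more than 20 mm or knocked over (distance of any of near_casting, left_casting, pot, tin, cup, marker from where it was at the start of the episode above 0.02 m or angle between any of near_casting, left_casting, pot, tin, cup's own z axis and vertical above 0.4 rad).
It also fails if it takes over 45 s, if anything falls off the work surface, if the arm or the gripper's body presses on something with over 40 N, if the wrist force passes 120 N, or if a joint passes its speed limit or range.

## Working session

There is one attempt and no reset: what is moved stays moved. The work goes in short steps, Python scripts to look and compute and a tool call to move; the robot and the scene stay as the last step left them, time stands still between calls to the robot, and variables do not carry over. Pictures are saved under pics/ and viewed, at most 10 in all, crops included, and the job is handed in when it is done.

Besides the shell and the picture viewer there is one more tool, called after "Request:" as name(argument=value, ...) on one line, values as JSON. arm_command: Moves the arm, as the interface text tells. Its arguments: {"type":"object","properties":{"targets":{"type":"array","items":{"type":"array","items":{"type":"array","items":{"type":"number"}}}},"grip":{"type":"number"}},"required":["targets"]}

```bash
mkdir -p pics; cat > h.py <<'E'
from workcell import *
import numpy as np, cv2
def world(c,u,v,d=None):
    K=np.array(c["camera_matrix"]);E=np.array(c["extrinsics"])
    p=cv2.undistortPoints(np.array([[[u,v]]],float),K,np.array([c["k1"],0,0,0,0.]))[0,0]
    if d is None: d=c["depth"][int(round(v)),int(round(u))]
    X=np.array([p[0]*d,-p[1]*d,-d,1.])
    return (np.linalg.inv(E)@X)[:3]
def cloud(c):
    K=np.array(c["camera_matrix"]);E=np.array(c["extrinsics"])
    h,w=c["depth"].shape;v,u=np.mgrid[:h,:w]
    p=cv2.undistortPoints(np.stack([u,v],-1).reshape(-1,1,2).astype(float),K,np.array([c["k1"],0,0,0,0.]))[:,0].reshape(h,w,2)
    d=c["depth"];X=np.stack([p[...,0]*d,-p[...,1]*d,-d,np.ones_like(d)],-1)
    P=(X@np.linalg.inv(E).T)[...,:3];P[d==0]=np.nan
    return P
def save(c,n): cv2.imwrite("pics/"+n,c["color"][...,::-1])
E
python3 - <<'E'
from h import *
s=state();print(s)
for n in("side","top"):
    c=read_camera(n);save(c,n+"0.png");np.savez(n+"0.npz",P=cloud(c));print(n,np.linalg.inv(c["extrinsics"])[:3,3])
E
```

```text
{'time_s': 0.0, 'joints': array([-7.30823980e+01,  2.83146570e+01,  7.71275383e+01, -9.74792735e-04,
        7.46286029e+01, -5.47394614e+00]), 'qvel': array([ 0.13318791, -0.0012232 , -0.03233188,  0.0193592 ,  0.02097804,
        0.05371513]), 'effort': array([ 1.95346955e-03, -8.82142925e+01, -3.83860946e+01,  1.86995157e-04,
        1.01405286e-02, -4.94386211e-05]), 'eef_pos': array([ 237.94307252, -577.50539479,  204.6003354 ]), 'tool_rot': array([-1.79929435e+02, -5.81833713e-03,  2.23918035e+01]), 'force': array([ 0.85370828, -0.69224922, -0.2557903 ]), 'torque': array([0.05058147, 0.00326408, 0.00465965]), 'gripper_force': 0.0, 'finger_gap': 85.5165203264367}
side [  624.50868511 -1313.03409652   793.15218595]
top [ 378.42182346   -3.6526572  1291.58674881]
```

View pics/side0.png

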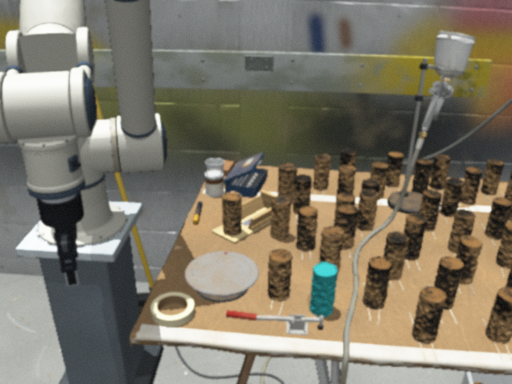

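View pics/top0.png

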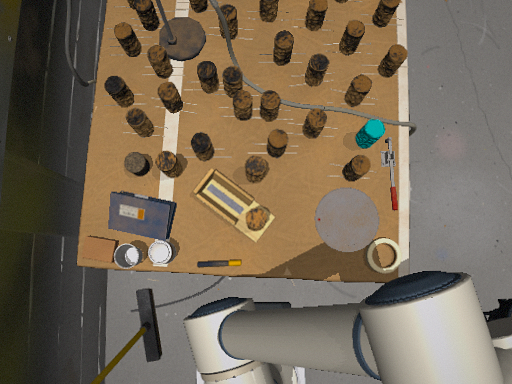

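Top view: the cradle runs from (265,230) to its stop near (205,182). The casting standing on it is at (258,217). Near_casting (257,168), left_casting (168,163) and the turquoise cylinder (370,133) are off the cradle. I'll confirm this in a crop.

```bash
python3 - <<'E'
from h import *
im=cv2.imread("pics/top0.png")
cv2.imwrite("pics/crop0.png",cv2.resize(im[150:250,180:290],None,fx=6,fy=6,interpolation=cv2.INTER_CUBIC)[:600,:660])
P=np.load("top0.npz")["P"]
Z=P[150:250,180:290]
for z0,z1 in((118,142),(55,75),(40,55),(3,15)):
    m=(Z[...,2]>z0)&(Z[...,2]<z1);lab=cv2.connectedComponentsWithStats(m.astype(np.uint8))
    for i in range(1,lab[0]):
        if lab[2][i,4]>25:
            q=Z[lab[1]==i];r=cv2.minAreaRect(q[:,:2].astype(np.float32));print(z0,lab[2][i],np.median(q,0).round(),r, cv2.minEnclosingCircle(q[:,:2].astype(np.float32)))
E
```

```text
118 [14  0 13  3 27] [668. 141. 124.] ((666.9890747070312, 138.22079467773438), (33.83771514892578, 7.075512409210205), 89.39772033691406) ((669.513916015625, 138.19424438476562), 16.91897964477539)
118 [ 65   6  21  20 212] [627. -17. 120.] ((625.890869140625, -15.739349365234375), (55.70198059082031, 54.1448974609375), 89.7626953125) ((624.9295654296875, -17.110305786132812), 29.26674461364746)
118 [ 66  57  21  22 358] [481. -18. 126.] ((480.0701599121094, -18.05063247680664), (54.57902145385742, 56.9711799621582), 89.97272491455078) ((480.6317443847656, -18.074466705322266), 29.558650970458984)
55 [15  0 18  8 33] [668. 127.  67.] ((670.8659057617188, 133.04092407226562), (14.43392276763916, 50.867774963378906), 8.886504173278809) ((677.6593017578125, 134.1031036376953), 25.436277389526367)
55 [90  0 16  5 33] [678. -78.  64.] ((678.5311889648438, -82.79794311523438), (11.587969779968262, 44.44453811645508), 1.3288494348526) ((684.323486328125, -82.66358184814453), 22.222366333007812)
55 [ 13  19  22  24 133] [592. 133.  61.] ((593.3159790039062, 132.94862365722656), (13.80689907
[... 213 characters left out ...]
.57600021362305), 66.35665893554688) ((566.7770385742188, 57.66978073120117), 72.74951934814453)
40 [ 15  33  42  41 193] [517. 101.  47.] ((522.697021484375, 93.96649169921875), (143.1246795654297, 41.3466682434082), 45.33922576904297) ((523.7799072265625, 94.97195434570312), 73.05342864990234)
3 [  22   29   74   64 1217] [528.  38.   7.] ((523.689697265625, 39.946533203125), (225.47848510742188, 102.54061126708984), 52.09825897216797) ((521.2537841796875, 37.86595916748047), 117.48928833007812)
3 [18 47 22 18 28] [524. 118.   6.] ((528.2094116210938, 124.00541687011719), (79.8834228515625, 6.663848876953125), 48.860626220703125) ((528.2822875976562, 123.94174194335938), 40.04044723510742)
```

View pics/crop0.png

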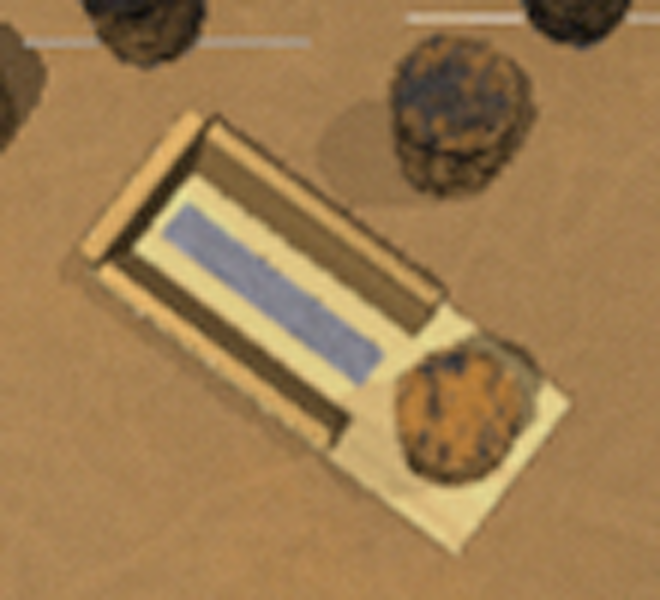

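The crop confirms it: the tan casting at crop (460,412) is the only one on the board. The stop is at (140,190), and near_casting at (460,110) is to the right of the trough.

```bash
python3 - <<'E'
from h import *
c=read_camera("top")
K=np.array(c["camera_matrix"]);T=np.linalg.inv(c["extrinsics"])
def at(a,b,z):
    u,v=180+(a+.5)/6-.5,150+(b+.5)/6-.5
    p0=world(c,u,v,0);p1=world(c,u,v,1000.);t=(z-p0[2])/(p1[2]-p0[2]);return (p0+t*(p1-p0))[:2]
R=at(215,118,51),at(445,295,51);L=at(95,265,51),at(330,447,51)
for n,(a,b) in(("R",R),("L",L)):
    d=a-b;print(n,a.round(),b.round(),np.degrees(np.arctan2(d[1],d[0])),np.hypot(*d))
B=at(570,402,8),at(460,552,8);print("back mid",(B[0]+B[1])/2,np.hypot(*(B[0]-B[1])))
S=at(195,110,64),at(85,250,64),at(218,120,64),at(105,265,64);print("stop",np.round(S),(S[0]+S[1])/2)
# board pts
E

```

```text
R [629. 100.] [541. -13.] 52.10340056832926 142.93936085385624
L [556. 158.] [467.  43.] 52.33621206788297 145.2914735608798
back mid [455.42645629 -47.60557951] 92.82766036487297
stop [[630. 109.]
 [562. 161.]
 [625.  98.]
 [554. 152.]] [595.90253148 135.1895742 ]
```

Request:
arm_command(targets=[[[38.5,-39.5,0,-0.052],[77,-79,0,-0.104],[115.5,-118.5,0,-0.157],[154,-158,0,-0.209],[192.5,-197.5,0,-0.261],[231,-237,0,-0.313],[269.5,-276.5,0,-0.365],[308,-316,0,-0.418],[346.5,-355.5,0,-0.47],[385,-395,0,-0.522],[385,-395,0,-0.522],[385,-395,0,-0.522]]], grip=0.25)

```text
time_s: 1.65
eef_pos: [443.4, -66.0, 205.1]
tool_rot: [-180.0, 0.0, 52.3]
force: [-0.2, -0.2, 0.3]
finger_gap: 21.2
gripper_force: 0.0
```

Request:
arm_command(targets=[[[0,0,30,0],[0,0,60,0],[0,0,85,0],[0,0,107,0],[0,0,107,0]]])

```text
time_s: 2.28
eef_pos: [442.4, -66.9, 97.2]
tool_rot: [-179.8, 0.1, 52.2]
force: [-0.4, -0.2, 0.3]
finger_gap: 21.5
gripper_force: 0.0
```

```bash
python3 - <<'E'
from h import *
a=read_camera("wrist");b=read_camera("side")
save(a,"w1.png")
i=cv2.resize(b["color"][170:260,190:290],None,fx=5,fy=4.27)[...,::-1]
j=a["color"][...,::-1]
cv2.imwrite("pics/c1.png",cv2.resize(np.hstack([j,i]),(800,304)));print(state()["eef_pos"])
E
```

```text
[443.60079379 -66.82747083  98.67803433]
```

View pics/c1.png

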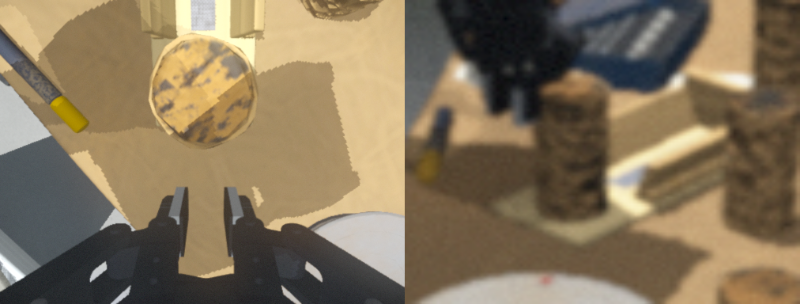

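The wrist view shows the two fingertips (180 and 232, 210) centred behind the casting (205,90), with the trough straight ahead. Pushing now.

Request:
arm_command(targets=[[[6,0,0,0],[12,0,0,0],[16,0,0,0],[20,0,0,0],[24,0,0,0],[28,0,0,0],[32,0,0,0],[36,0,0,0]]])

```text
time_s: 3.38
eef_pos: [465.7, -37.3, 98.2]
tool_rot: [-180.0, 0.0, 52.3]
force: [0.4, 0.5, 0.9]
finger_gap: 21.1
gripper_force: 0.3
```

Request:
arm_command(targets=[[[4,0,0,0],[8,0,0,0],[12,0,0,0],[16,0,0,0],[20,0,0,0],[24,0,0,0]]])

```text
time_s: 4.12
eef_pos: [480.4, -18.3, 98.2]
tool_rot: [-180.0, -0.0, 52.3]
force: [-0.6, -0.5, 0.5]
finger_gap: 21.8
gripper_force: 0.1
```

```bash
python3 - <<'E'
from h import *
b=read_camera("side")
cv2.imwrite("pics/s2.png",cv2.resize(b["color"][170:260,190:310],None,fx=4,fy=4)[...,::-1]);print(state()["eef_pos"],state()["force"])
E
```

```text
[480.74381671 -18.07061907  98.19626719] [-0.44438223  0.09316555 -0.56764742]
```

View pics/s2.png

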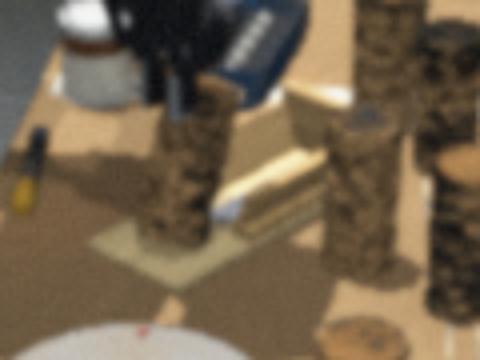

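The casting, at crop (185,165), is leaning towards the stop as intended. I'll keep pushing.

Request:
arm_command(targets=[[[4,0,0,0],[8,0,0,0],[12,0,0,0],[16,0,0,0],[20,0,0,0],[24,0,0,0],[26,0,0,0],[26,0,0,0],[26,0,0,0]]])

```text
time_s: 5.3
eef_pos: [496.1, 2.0, 98.2]
tool_rot: [-180.0, 0.0, 52.3]
force: [-0.4, 0.5, -0.4]
finger_gap: 21.2
gripper_force: 0.0
```

```bash
python3 - <<'E'
from h import *
b=read_camera("side");a=read_camera("wrist")
i=cv2.resize(b["color"][170:260,190:290],(512,384))[...,::-1]
cv2.imwrite("pics/c3.png",cv2.resize(np.hstack([a["color"][...,::-1],i]),(800,304)));print(state()["eef_pos"],state()["force"])
E
```

```text
[496.09330015   1.97928252  98.1728409 ] [-0.24324408 -0.32307199  0.33529321]
```

View pics/c3.png

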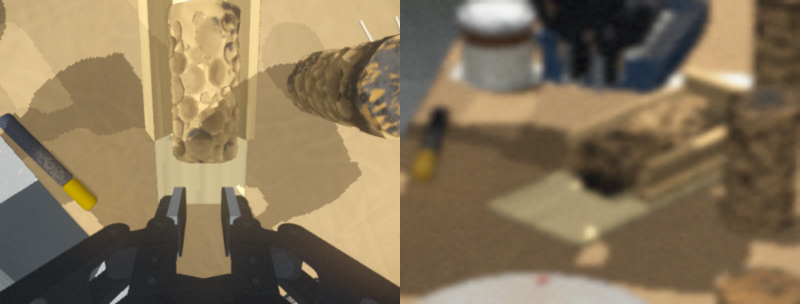

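The casting, at wrist (205,85), lies in the trough with its foot towards the fingers. Next: back off, lower, and push on the foot.

Request:
arm_command(targets=[[[-20,0,0,0],[-40,0,0,0],[-40,0,20,0],[-40,0,45,0],[-40,0,62,0],[-40,0,62,0]]])

```text
time_s: 6.15
eef_pos: [470.3, -30.3, 35.5]
tool_rot: [-179.9, 0.1, 52.2]
force: [-0.8, -1.0, 0.6]
finger_gap: 21.1
gripper_force: 0.0
```

```bash
python3 - <<'E'
from h import *
o=np.array([475.8,-21]);d=np.array([.6115,.791]);n=np.array([-.791,.6115])
print((state()["eef_pos"][:2]-o)@np.c_[d,n],state()["eef_pos"],state()["force"])
for cam in("top","side"):
    P=cloud(read_camera(cam)).reshape(-1,3);q=(P[:,:2]-o)@np.c_[d,n]
    m=(P[:,2]>57)&(P[:,2]<75)&(abs(q[:,1])<20)&(q[:,0]>20)&(q[:,0]<186)
    print(cam,m.sum(),np.percentile(q[m],[0,2,50,98,100],axis=0).round(),np.percentile(P[m,2],[50,98]))
E
```

```text
[-10.74930382  -1.33778454] [470.28285453 -30.32436077  35.52424519] [-0.76946952 -0.96065437  0.61431089]
top 141 [[108. -20.]
 [110. -18.]
 [135.  -1.]
 [153.  14.]
 [154.  17.]] [62.08140246 67.06133358]
side 176 [[ 29. -20.]
 [ 32. -19.]
 [ 84.  -6.]
 [152.  10.]
 [186.  13.]] [61.09081775 66.17758892]
```

Request:
arm_command(targets=[[[10,0,0,0],[20,0,0,0],[25,0,0,0],[28,0,0,0],[31,0,0,0],[34,0,0,0],[37,0,0,0],[40,0,0,0],[43,0,0,0],[46,0,0,0],[49,0,0,0],[52,0,0,0]]])

```text
time_s: 7.75
eef_pos: [503.6, 11.7, 36.2]
tool_rot: [-180.0, 0.0, 52.3]
force: [-1.9, -1.9, -0.4]
finger_gap: 21.6
gripper_force: 0.8
```

Request:
arm_command(targets=[[[2,0,0,0],[4,0,0,0],[6,0,0,0],[8,0,0,0]]])

```text
time_s: 8.25
eef_pos: [508.5, 18.0, 36.2]
tool_rot: [-180.0, -0.0, 52.3]
force: [-1.5, -1.4, 1.0]
finger_gap: 21.1
gripper_force: 0.8
```

Request:
arm_command(targets=[[[1,0,0,0],[2,0,0,0],[3,0,0,0],[3,0,0,0]]])

```text
time_s: 8.75
eef_pos: [510.3, 20.3, 36.2]
tool_rot: [-180.0, -0.0, 52.3]
force: [0.0, -0.6, 0.7]
finger_gap: 21.2
gripper_force: 0.6
```

Request:
arm_command(targets=[[[1,0,0,0],[1,0,0,0],[2,0,0,0],[2,0,0,0]]])

```text
time_s: 9.25
eef_pos: [511.5, 21.9, 36.2]
tool_rot: [180.0, -0.0, 52.3]
force: [-0.8, -1.8, 0.7]
finger_gap: 21.2
gripper_force: 0.7
```

Request:
arm_command(targets=[[[1,0,0,0],[2,0,0,0],[2,0,0,0]]])

```text
time_s: 9.62
eef_pos: [512.8, 23.5, 36.2]
tool_rot: [180.0, -0.0, 52.3]
force: [-0.5, -1.2, 0.7]
finger_gap: 21.1
gripper_force: 0.7
```

Request:
arm_command(targets=[[[1,0,0,0],[2,0,0,0],[2,0,0,0]]])

```text
time_s: 10.0
eef_pos: [514.0, 25.1, 36.2]
tool_rot: [180.0, -0.0, 52.3]
force: [-0.3, -0.9, 0.1]
finger_gap: 21.4
gripper_force: 0.7
```

```bash
python3 - <<'E'
from h import *
b=read_camera("top");s=state();print(s["eef_pos"],s["force"])
cv2.imwrite("pics/t4.png",cv2.resize(b["color"][165:245,185:285],(750,600),interpolation=cv2.INTER_CUBIC)[...,::-1])
E
```

```text
[513.96339996  25.03849537  36.17624548] [-1.35446605 -0.35006339  0.59016358]
```

View pics/t4.png

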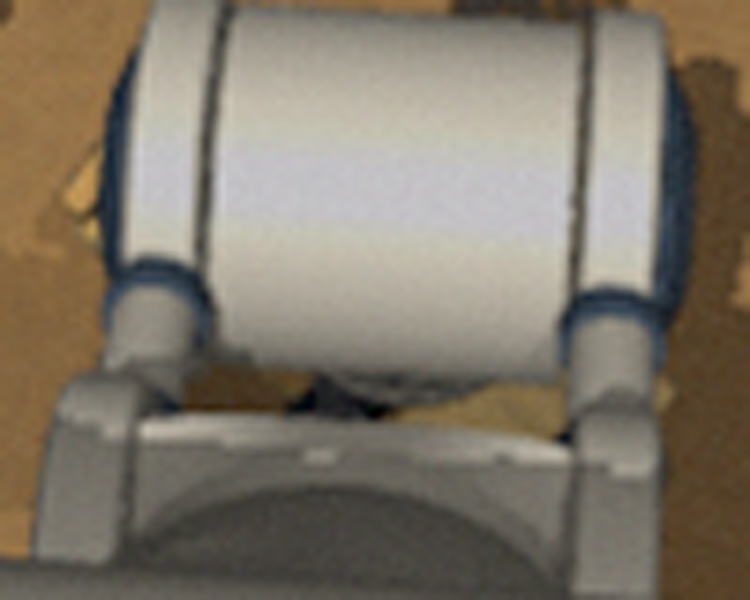

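The top view is hidden by the arm, so I'll go by force: about 1.5 N means it's still sliding. Continuing in small steps.

Request:
arm_command(targets=[[[1,0,0,0],[2,0,0,0],[2,0,0,0]]])

```text
time_s: 10.42
eef_pos: [514.3, 26.3, 36.0]
tool_rot: [-179.9, 0.1, 52.3]
force: [-4.9, -6.5, 3.8]
finger_gap: 21.5
gripper_force: 3.8
```

```bash
python3 - <<'E'
from h import *
o=np.array([475.8,-21]);d=np.array([.6115,.791]);n=np.array([-.791,.6115])
b=read_camera("side");a=read_camera("wrist")
for c in(a,b):
    P=cloud(c).reshape(-1,3);q=(P[:,:2]-o)@np.c_[d,n]
    m=(P[:,2]>62)&(P[:,2]<72)&(abs(q[:,1])<8)&(q[:,0]>65)&(q[:,0]<215)
    print(m.sum(),np.histogram(q[m,0],np.arange(65,216,5))[0])
i=cv2.resize(b["color"][160:250,200:300],(512,384))[...,::-1]
cv2.imwrite("pics/c5.png",cv2.resize(np.hstack([a["color"][...,::-1],i]),(800,304)));print(state()["eef_pos"],state()["force"])
E
```

```text
6679 [ 69 270 404 238 144 233 359 264 248 368 455 439 488 362 326 419 459 513
 306 149 157   9   0   0   0   0   0   0   0   0]
32 [1 0 0 0 0 1 1 1 1 2 4 2 1 1 2 1 2 0 1 1 1 4 1 1 2 0 1 0 0 0]
[514.26724539  26.293759    36.03377173] [-4.36560447 -5.49557963  2.46694002]
```

View pics/c5.png

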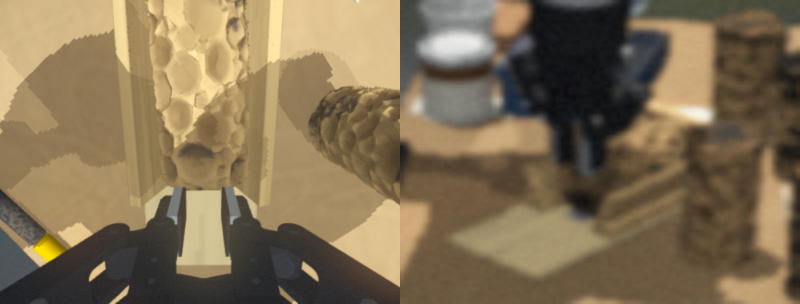

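The force jumped to 8 N, so the casting is against the stop. One more 1 mm press to confirm, then I'll back away and check.

Request:
arm_command(targets=[[[1,0,0,0],[1,0,0,0]]])

```text
time_s: 10.78
eef_pos: [514.2, 26.8, 36.0]
tool_rot: [-179.9, 0.1, 52.3]
force: [-7.9, -10.9, 5.1]
finger_gap: 21.5
gripper_force: 6.2
```

Request:
arm_command(targets=[[[-5,0,0,0],[-15,0,0,0],[-35,0,0,0],[-50,0,0,0],[-50,0,-50,0],[-50,0,-100,0],[-70,0,-150,0],[-100,50,-150,0],[-130,100,-150,0],[-130,150,-150,0],[-130,200,-150,0],[-130,200,-150,0]]])

```text
time_s: 12.28
eef_pos: [595.7, -200.7, 185.4]
tool_rot: [179.9, -0.0, 52.2]
force: [-0.1, 0.6, 0.1]
finger_gap: 21.2
gripper_force: 0.0
```

```bash
python3 - <<'E'
from h import *
b=read_camera("top");s=state();print(s["eef_pos"],s["force"],s["time_s"])
cv2.imwrite("pics/t6.png",cv2.resize(b["color"][165:245,185:285],(750,600),interpolation=cv2.INTER_CUBIC)[...,::-1])
E
```

```text
[ 594.26439894 -199.26054332  185.39074498] [-0.53128863 -0.2552552  -0.30281177] 12.325
```

View pics/t6.png

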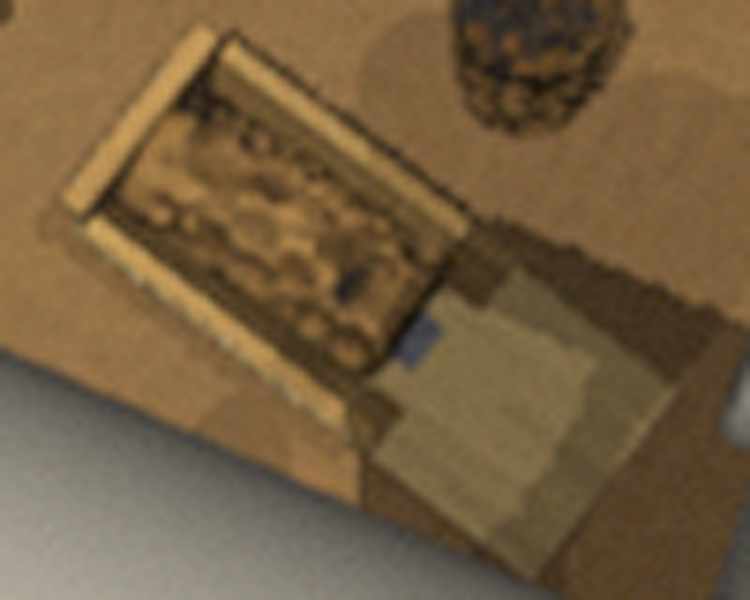

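The casting lies straight in the trough with its top against the stop (at about (150,120)). Near_casting (540,60) is still standing and the robot is clear of everything.

```bash
python3 -c "
from workcell import *
print(finish_job())"
```

```text
the job is handed in; nothing more can be done
None
```

I tipped the casting into the trough and pushed it until its top met the stop. Contact force rose from about 1.5 N to about 14 N there, and the last top view shows it seated. I handed the job in at about 12 s; no verdict came back.

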